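# Find the comb gauge that fits the front press spindle

### The job

We need to know the thread of the dough-press spindle in the front, blue cradle: try the three comb gauges from the white tray on it, easing each along the thread under light pressure (never more than 25 N on a spindle), until you find the one that drops fully home. Leave that comb sitting upright and fully home on the front spindle, let go of it, and have the other two standing upright on the tray; do not disturb anything else.

Things in the scene. Friction and masses are not known exactly. Their poses are not given: they have to be found in the camera images.
- stand: fixed stand, a wooden base 216 x 196 x 12 mm with three pairs of cradle blocks (49 mm tall, beyond y = +-77 mm) carrying three spindles parallel to its y, 75 mm apart in its x; the front pair, nearest the robot, is blue, the others grey. Origin on the underside below the middle of the front spindle; spindle axes at z = 40 mm.
- home (a point): on the stand's middle line, 32 mm above its underside; axes as the stand's. A comb fully home on the front spindle has its origin level with it and its y along this y, either way round; riding on the ridges it stands 7 mm higher or tilted. Slid along y under light load the right comb drops home once in every pitch, with 0.9 mm of play either way; the others never do.
- comb_tray: fixed low white tray, 130 (x) x 310 (y) mm, floor 4 mm and walls 12 mm high, walls 4 mm thick; origin at the centre of its underside. The three combs start on it side by side along y, 95 mm apart.
- comb_a: loose saddle-shaped steel comb gauge, 54 (own x) x 64 (y) x 74 mm tall, 0.1 to 0.2 kg; origin at the centre of its underside, y along its teeth, z up. Orange grip tab on top, 10 mm thick in x, 36 mm long, z = 42 to 74 mm: pinch it across x from above, finger ends no lower than z = 46 mm. The three combs differ only in tooth spacing (8, 9.5, 11 mm); which has which is not told.
- comb_b: comb gauge, outside exactly as comb_a, other tooth spacing. Below the tab two rows of flat teeth form an upside-down V (90 degrees between the faces, ridge at z = 29 mm) that centres the comb across a spindle; two foot rails (z = 0 to 18 mm, 46 mm apart inside) straddle the spindle.
- comb_c: comb gauge, outside exactly as comb_a, with yet another tooth spacing.
- spindle_k: fixed steel threaded spindle along its own y, 216 mm long, origin on its axis at mid length; thread at y = -70 to 70 mm, 40 mm outside and 30 mm root diameter, ridges with sloping flanks. Pitch 8, 9.5 or 11 mm, each spindle another; which, and where along y its ridges lie, is not told. The spindle whose origin is above that of stand is the front one.
- spindle_m: threaded spindle as spindle_k, but with another pitch.
- spindle_n: threaded spindle as spindle_k, with yet another pitch.
- timer: white wind-up kitchen timer, 62 x 62 x 42 mm, origin under its centre. Bystander, leave it where it is.
- nozzle_0: small steel piping nozzle, a cone 27 mm wide and 40 mm tall, origin under its centre. Bystander, leave it where it is.
- cutter_small: steel ring cutter, 52 mm wide, 34 mm tall, origin under its centre. Bystander, leave it where it is.
There are look-alikes about, which are no part of the job. Leave any pink or red look-alike of the comb_b alone.

How it is judged:
By the outcome, as a careful person would: the job done as asked, in the order asked, and still so for the second after the job is handed in, with the robot touching nothing.
It also fails if it takes over 72 s, if anything falls off the work surface, if the arm or the gripper's body presses on something with over 40 N, if the wrist force passes 120 N, or if a joint passes its speed limit or range.

### The arm

A 6-joint arm with a two-finger parallel gripper is mounted at the origin on a cart in front of the work surface, level with it; the furniture and walls round the work are solid. World frame = base frame: x ahead of the robot, y to its left, z up, the work surface at z = 0. Lengths are in mm, angles in rad, forces in N, time in s.
With the tool pointing down it reaches from about 350 to 775 mm from the base axis. Payload 7.3 kg.
Tool frame: the origin (TCP) lies midway between the tips of the shut fingers; the grasp point (between the pads) lies 19 mm behind it; z points along the fingers, y is the direction in which the jaws open and shut (so a half turn about z gives the same grasp; the last joint's range is limited). The gripper opens to 92 mm and grips with 3 to 60 N. Pads are 19 mm wide; open, the fingers measure 130 mm over their backs; the gripper's body (75 mm by 190 mm) begins 47 mm behind the grasp point.
Start: joints at [1.039, 0.342, 1.524, -0, 1.275, -0.146], TCP at [197.545, 486.437, 226.741] pointing down, gripper open.
Joint ranges: [-2.53, 2.53], [-0.77, 2.02], [0.04, 2.7], [-1, 4.14], [0.28, 2.66], [-3.11, 3.11]. Speed limits (rad/s): [2.57, 2.57, 3.14, 3.14, 3.14, 3.14].

### API

Orientations are given as [roll, pitch, yaw] about the fixed x, y, z axes, in that order (R = Rz(yaw) Ry(pitch) Rx(roll)).
In Python, from plant import sensors, imaging, ticket gives the robot as it stands. The module is installed in compiled form; this text tells all that it offers.
- The arm moves only by the tool arm_command, never from a script. Its argument "increments" is one flat list of numbers, 5 for each row, row after row: the closure, from 0 (fully open) to 1 (shut), then the shift along the tool's x, y, z in mm, then the turn about the tool's z in degrees. In form: [hand, dx, dy, dz, spin, hand, dx, dy, dz, spin, ...]. A call has 1 to 20 rows; each row is the pose to reach, as a shift and turn from the pose commanded when the call began, along the tool's axes at that moment; what a row does not reach only later rows make up. A row lasts 1/8 s, in which the tool goes at most 62.5 mm and 10.7 degrees, less where a joint would pass 70% of its speed; a pose out of reach is approached as far as the arm can. A call with a gripper value outside its range is refused whole. The fingers move at their own pace and stop on an object; the grip force is fixed at half the most. Time passes only in rows, so rows that repeat a pose let the fingers close. It gives the time, the measured TCP pose, the force and the opening at its end, in the units of the state.
- sensors.get_obs(): the state, without advancing time (a new reading comes with each control period).
- imaging.capture(name): name is "scene" or "side" or "wrist"; returns the picture (384x512x3 uint8, blue, green, red); there is no depth.
- imaging.calibration(name): a dict with "fx", "fy", "cx", "cy" (pixels), "D" ([k1, k2, p1, p2, k3] as OpenCV has them; the pictures are not rectified), "world_to_cam" (4x4, takes a point from world to camera coordinates); the wrist camera has in their place "hand_eye" (4x4, takes a point from camera to tool coordinates, whose origin is the TCP and whose axes are the flange's). Camera axes: x right, y down, z forward; pixel columns grow to the right and rows downward; lengths in mm; the calibration is good to about 2 mm. A picture is of the moment at which its call begins: read the wrist's pose just before it. calibration takes no time and is no camera call.
- ticket.close_job(): hands the job in, once; it reports no verdict.
The state is a dict: "time": time; "joint_positions": joint angles; "dq": joint speeds; "tau": joint torques, N m; "tool_pos": TCP position; "tcp_rot": TCP orientation; "contact_force": force on the tool from outside, world axes, zero at the start; "moment": the same for the moment, N m; "grip_width": finger opening in mm.
Only numpy, scipy, OpenCV 4.12 (cv2) and the standard library are available. Lean on these libraries where they do the work, as an engineer would, in place of code of your own. Each camera call takes 0.05 s, during which the arm holds its last target. There are 200 camera calls.

## Working session

There is one attempt and no reset: what is moved stays moved. The work goes in short steps, Python scripts to look and compute and a tool call to move; the robot and the scene stay as the last step left them, time stands still between calls to the robot, and variables do not carry over. Pictures are saved under pics/ and viewed, about 8 in all and at most 12, crops included, and the job is handed in when it is done.

Besides the shell and the picture viewer there is one more tool, called after "Emit:" by a JSON object that holds its "name" and its "arguments", one argument or row to a line. arm_command: Moves the arm, as the interface text tells. Its arguments: {"type":"object","properties":{"increments":{"type":"array","items":{"type":"number"}}},"required":["increments"]}

```bash
mkdir -p pics; cat > h.py <<'E'
import numpy as np, cv2
from plant import sensors, imaging, ticket
from scipy.spatial.transform import Rotation as R
E
python3 - <<'E'
from h import *
o=sensors.get_obs()
for k,v in o.items(): print(k,np.round(v,3))
for n in ("scene","side","wrist"):
    cv2.imwrite(f"pics/{n}0.png",imaging.capture(n))
    c=imaging.calibration(n); print(n,{k:np.round(v,4).tolist() for k,v in c.items()})
a=cv2.imread("pics/scene0.png")
E
```

```text
time 0.0
joint_positions [ 1.039  0.343  1.525  0.     1.275 -0.146]
dq [-0.    -0.001  0.001 -0.    -0.002  0.   ]
tau [ -0.    -43.121 -24.424   0.072   0.055  -0.   ]
tool_pos [197.336 486.067 226.048]
tcp_rot [-3.14  -0.     2.756]
contact_force [ 0.615 -0.082 -0.495]
moment [-0.003 -0.008  0.059]
grip_width 91.836
scene {'fx': 484.9383, 'fy': 484.9383, 'cx': 257.8187, 'cy': 189.8861, 'D': [-0.2094, 0.0, 0.0, 0.0, 0.0], 'world_to_cam': [[0.5767, -0.8169, 0.0018, -324.968], [-0.5578, -0.3954, -0.7298, 440.6444], [0.5969, 0.4199, -0.6837, 1187.3109], [0.0, 0.0, 0.0, 1.0]]}
side {'fx': 369.1447, 'fy': 369.1447, 'cx': 259.0664, 'cy': 188.4875, 'D': [-0.039, 0.0, 0.0, 0.0, 0.0], 'world_to_cam': [[-0.9056, -0.4241, -0.0043, 613.4403], [-0.2218, 0.4824, -0.8474, 169.3586], [0.3614, -0.7664, -0.531, 766.7579], [0.0, 0.0, 0.0, 1.0]]}
wrist {'fx': 282.8436, 'fy': 282.8436, 'cx': 258.2334, 'cy': 193.1071, 'D': [-0.0558, 0.0, 0.0, 0.0, 0.0], 'hand_eye': [[-0.0008, -0.9564, -0.2922, 79.8142], [1.0, -0.0009, 0.0003, 1.4626], [-0.0005, -0.2922, 0.9564, -158.289], [0.0, 0.0, 0.0, 1.0]]}
```

View pics/scene0.png

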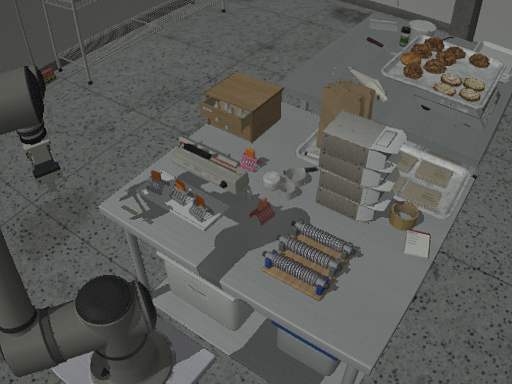

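View pics/side0.png

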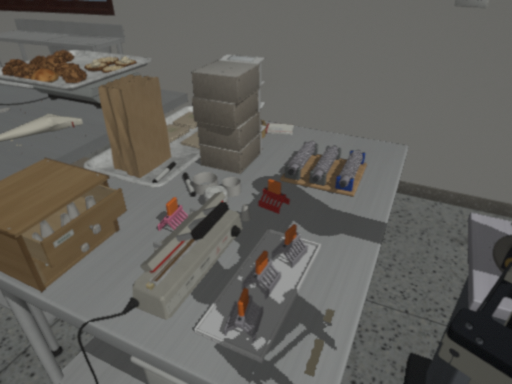

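Scene picture: tray combs at about (157,178), (180,188), (201,203). The red and pink look-alikes are at (262,208) and (249,157), and the front spindle (blue blocks) runs (268,262)–(322,288). Side picture: tabs at (243,300), (263,263), (291,235); blue blocks at (357,155) and (345,187).

```bash
cat >> h.py <<'E'
def ray(n,uv,W=None):
    c=imaging.calibration(n);K=np.array([[c['fx'],0,c['cx']],[0,c['fy'],c['cy']],[0,0,1]])
    p=cv2.undistortPoints(np.float64([[uv]]),K,np.array(c['D']))[0,0]
    if W is None: W=np.linalg.inv(np.array(c['world_to_cam']))
    return W[:3,3],W[:3,:3]@np.array([p[0],p[1],1])
def atz(n,uv,z,W=None):
    o,d=ray(n,uv,W);return o+d*(z-o[2])/d[2]
def wristW(obs):
    T=np.eye(4);T[:3,:3]=R.from_euler('xyz',obs['tcp_rot']).as_matrix();T[:3,3]=obs['tool_pos']
    return T@np.array(imaging.calibration('wrist')['hand_eye'])
def proj(n,P,W=None):
    c=imaging.calibration(n);K=np.array([[c['fx'],0,c['cx']],[0,c['fy'],c['cy']],[0,0,1]])
    M=np.array(c['world_to_cam']) if W is None else np.linalg.inv(W)
    return cv2.projectPoints(np.float64(P).reshape(-1,1,3),cv2.Rodrigues(M[:3,:3])[0],M[:3,3],K,np.array(c['D']))[0][:,0]
def blobs(im,kind,mn=6):
    h=cv2.cvtColor(im,cv2.COLOR_BGR2HSV)
    lo,hi={'orange':((7,170,90),(16,255,255)),'blue':((105,120,40),(130,255,255))}[kind]
    n,l,s,c=cv2.connectedComponentsWithStats(cv2.inRange(h,lo,hi))
    return [(c[i].round(1).tolist(),int(s[i,4])) for i in range(1,n) if s[i,4]>=mn]
E
python3 - <<'E'
from h import *
for n,z in(("scene",62),("side",62)):
    im=cv2.imread(f"pics/{n}0.png")
    for k,zz in(("orange",62),("blue",25)):
        for c,a in blobs(im,k): print(n,k,c,a,atz(n,c,zz).round())
E
```

```text
scene orange [249.6, 152.7] 57 [800. 203.  62.]
scene orange [154.9, 172.9] 18 [527. 402.  62.]
scene orange [179.4, 185.1] 42 [530. 292.  62.]
scene orange [199.1, 198.1] 15 [521. 199.  62.]
scene orange [201.1, 205.1] 7 [500. 173.  62.]
scene blue [273.8, 251.8] 12 [ 501. -101.   25.]
scene blue [267.8, 262.8] 41 [ 457. -110.   25.]
scene blue [325.4, 278.5] 18 [ 504. -276.   25.]
scene blue [319.5, 289.8] 56 [ 461. -282.   25.]
scene blue [303.9, 340.3] 175 [ 301. -329.   25.]
side orange [273.9, 186.3] 121 [621.  32.  62.]
side orange [171.5, 205.9] 115 [804. 212.  62.]
side orange [288.8, 234.1] 60 [518. 194.  62.]
side orange [293.1, 235.8] 8 [507. 195.  62.]
side orange [260.9, 263.7] 114 [534. 298.  62.]
side orange [240.9, 307.1] 73 [520. 406.  62.]
side blue [363.3, 154.5] 6 [ 462. -318.   25.]
side blue [343.9, 184.0] 90 [ 474. -115.   25.]
```

Emit:
{"name": "arm_command", "arguments": {
  "increments": [0, -361, -17, 0, 67.9, 0, -361, -17, 0, 67.9, 0, -361, -17, 0, 67.9, 0, -361, -17, 0, 67.9, 0, -361, -17, 0, 67.9, 0, -361, -17, 0, 67.9, 0, -361, -17, 0, 67.9, 0, -361, -17, 0, 67.9, 0, -361, -17, 0, 67.9, 0, -361, -17, 0, 67.9]
}}

```text
time: 1.4
tool_pos: [525.0, 335.4, 227.0]
tcp_rot: [3.141, -0.0, 1.573]
contact_force: [-0.1, -0.5, -0.3]
grip_width: 91.9
```

```bash
cat >> h.py <<'E'
def wshot(name):
    import json
    o=sensors.get_obs(); im=imaging.capture('wrist'); cv2.imwrite(f'pics/{name}.png',im); W=wristW(o); np.save(f'pics/{name}.npy',W)
    print(round(o['time'],2),np.round(o['tool_pos'],1),np.round(o['tcp_rot'],4),np.round(o['contact_force'],1),round(o['grip_width'],1)); return im,W
E
python3 - <<'E'
from h import *
im,W=wshot('w1')
for c,a in blobs(im,'orange'): print(c,a,atz('wrist',c,74+4,W).round(1))
cv2.imwrite('pics/w1b.png',cv2.resize(im,(768,576),interpolation=cv2.INTER_CUBIC))
E
```

```text
1.4 [525.  335.4 227. ] [ 3.1414e+00 -2.0000e-04  1.5725e+00] [-0.1 -0.5 -0.3] 91.9
[256.2, 127.0] 254 [522.8 395.9  78. ]
[266.3, 210.9] 230 [534.4 300.9  78. ]
[248.5, 295.0] 54 [512.6 185.3  78. ]
```

View pics/w1b.png

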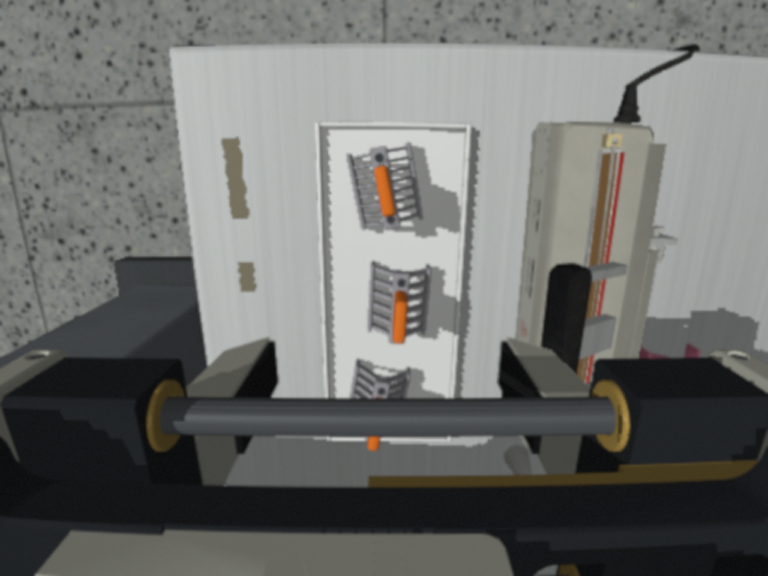

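The wrist picture shows the three combs on the tray, with tabs at (384,190), (400,315) and (375,440) and slightly different yaws. The gripper hides the lowest comb, and the top comb's teeth look finer than the middle one's. Next I look at the spindle close up.

Emit:
{"name": "arm_command", "arguments": {
  "increments": [0, -565, -35, 0, 0, 0, -565, -35, 0, 0, 0, -565, -35, 0, 0, 0, -565, -35, 0, 0, 0, -565, -35, 0, 0, 0, -565, -35, 0, 0, 0, -565, -35, 0, 0, 0, -565, -35, 0, 0, 0, -565, -35, 20, 0, 0, -565, -35, 45, 0, 0, -565, -35, 45, 0, 0, -565, -35, 45, 0]
}}

```text
time: 2.95
tool_pos: [491.1, -229.5, 182.7]
tcp_rot: [3.141, 0.0, 1.572]
contact_force: [0.2, 0.6, 0.1]
grip_width: 91.8
```

```bash
python3 - <<'E'
from h import *
im,W=wshot('w2')
for c,a in blobs(im,'blue',20): print(c,a,atz('wrist',c,49,W).round(1))
cv2.imwrite('pics/w2b.png',cv2.resize(im,(768,576),interpolation=cv2.INTER_CUBIC))
E
```

```text
2.95 [ 491.1 -229.5  182.7] [3.1405e+00 4.0000e-04 1.5720e+00] [0.2 0.6 0.1] 91.8
[222.1, 65.9] 161 [ 456.5 -110.2   49. ]
[256.9, 65.1] 175 [ 489.9 -109.6   49. ]
[259.9, 221.8] 154 [ 493.1 -271.3   49. ]
[229.3, 223.3] 132 [ 458.9 -273.1   49. ]
```

View pics/w2b.png

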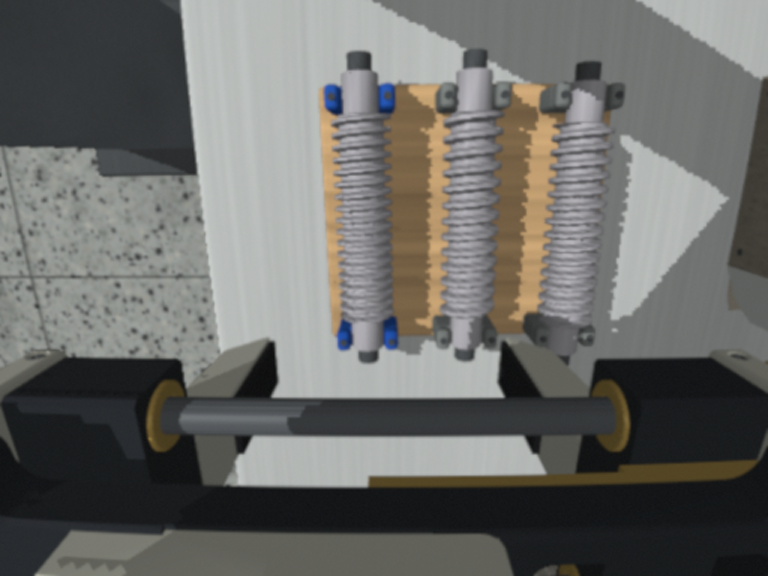

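The picture shows the front spindle between blue blocks at (333–387,98) and (344–390,334), running nearly vertically. Its thread looks finer than the middle spindle's, so I measure the pitches numerically.

```bash
python3 - <<'E'
from h import *
im=cv2.imread('pics/w2.png');W=np.load('pics/w2.npy');g=cv2.cvtColor(im,cv2.COLOR_BGR2GRAY).astype(np.float32)
c=np.array([474.6,-191]);yaw=.017;ux=np.array([np.cos(yaw),np.sin(yaw)]);uy=np.array([-ux[1],ux[0]])
s=np.arange(-66,66,.5)
ps=np.arange(6,14,.05)
for k in range(3):
  for off in(-8,-4,0,4,8):
    P=np.array([[*(c+ux*(75*k+off)+uy*t),40+np.sqrt(19**2-off**2)] for t in s])
    uv=proj('wrist',P,W).astype(np.float32)
    v=cv2.remap(g,uv[:,0].reshape(-1,1),uv[:,1].reshape(-1,1),cv2.INTER_CUBIC).ravel()
    v=(v-np.polyval(np.polyfit(s,v,3),s))*np.hanning(len(s))
    A=abs(np.exp(-2j*np.pi*s[None]/ps[:,None])@v); i=A.argmax()
    print(k,off,ps[i].round(2),A[i].round(),[A[abs(ps-q).argmin()].round() for q in(8,9.5,11)])
E
```

```text
0 -8 7.65 767.0 [np.float64(462.0), np.float64(138.0), np.float64(48.0)]
0 -4 7.6 648.0 [np.float64(237.0), np.float64(49.0), np.float64(38.0)]
0 0 7.6 604.0 [np.float64(333.0), np.float64(21.0), np.float64(86.0)]
0 4 7.7 663.0 [np.float64(519.0), np.float64(48.0), np.float64(78.0)]
0 8 7.95 573.0 [np.float64(569.0), np.float64(78.0), np.float64(44.0)]
1 -8 10.65 804.0 [np.float64(28.0), np.float64(85.0), np.float64(712.0)]
1 -4 10.4 662.0 [np.float64(70.0), np.float64(163.0), np.float64(453.0)]
1 0 10.55 548.0 [np.float64(67.0), np.float64(176.0), np.float64(475.0)]
1 4 10.75 633.0 [np.float64(114.0), np.float64(131.0), np.float64(616.0)]
1 8 11.05 851.0 [np.float64(74.0), np.float64(39.0), np.float64(848.0)]
2 -8 9.1 965.0 [np.float64(37.0), np.float64(734.0), np.float64(187.0)]
2 -4 8.95 626.0 [np.float64(136.0), np.float64(249.0), np.float64(192.0)]
2 0 9.05 354.0 [np.float64(45.0), np.float64(270.0), np.float64(63.0)]
2 4 9.75 788.0 [np.float64(105.0), np.float64(735.0), np.float64(122.0)]
2 8 9.45 1125.0 [np.float64(43.0), np.float64(1121.0), np.float64(57.0)]
```

Front spindle is the finest one (pitch 8); middle is 11 and rear 9.5. Now a close look at the combs.

Emit:
{"name": "arm_command", "arguments": {
  "increments": [0, 455, 34, 0, 0, 0, 455, 34, 0, 0, 0, 455, 34, 0, 0, 0, 455, 34, 0, 0, 0, 455, 34, 0, 0, 0, 455, 34, 0, 0, 0, 455, 34, 0, 0, 0, 455, 34, 0, 0, 0, 455, 34, 0, 0, 0, 455, 34, 0, 0]
}}

```text
time: 4.25
tool_pos: [524.6, 223.7, 182.1]
tcp_rot: [3.141, 0.0, 1.57]
contact_force: [-1.2, 0.8, -0.4]
grip_width: 91.8
```

```bash
python3 - <<'E'
from h import *
im,W=wshot('w3')
h=cv2.cvtColor(im,cv2.COLOR_BGR2HSV);m=cv2.inRange(h,(5,150,60),(18,255,255))
n,l,s,c=cv2.connectedComponentsWithStats(m)
for i in range(1,n):
    if s[i,4]<30: continue
    v,u=np.where(l==i)
    P=np.array([atz('wrist',(a,b),72,W)[:2] for a,b in zip(u,v)])
    w,V=np.linalg.eigh(np.cov(P.T));d=V[:,1]*np.sign(V[1,1])
    print(c[i].round(1),s[i,4],'mean',P.mean(0).round(1),'len',np.sqrt(12*w[1]).round(1),np.sqrt(12*w[0]).round(1),'yaw',np.arctan2(-d[0],d[1]).round(3))
cv2.imwrite('pics/w3b.png',cv2.resize(im[60:260,190:340],None,fx=3,fy=3,interpolation=cv2.INTER_CUBIC))
E
```

```text
4.25 [524.6 223.7 182.1] [3.1412e+00 4.0000e-04 1.5700e+00] [-1.2  0.8 -0.4] 91.8
[257.9  11.5] 283 mean [524.6 383.2] len 19.5 9.5 yaw 0.153
[269.1 117.6] 388 mean [534.7 295.2] len 34.3 9.2 yaw -0.049
[505.5 199.2] 378 mean [783.8 215.4] len 34.8 14.0 yaw 0.28
[249.2 217.1] 342 mean [515.3 196.8] len 41.4 9.0 yaw -0.166
```

View pics/w3b.png

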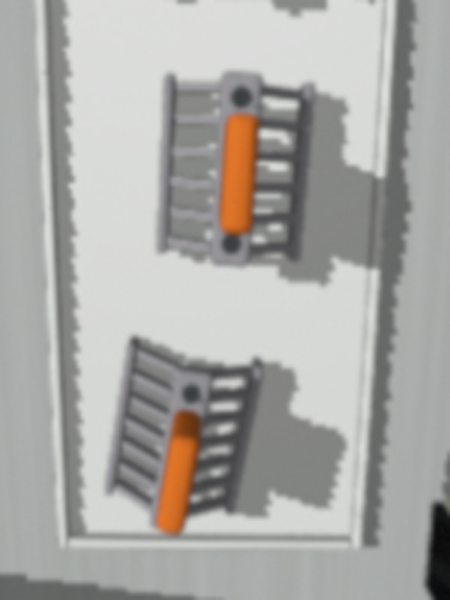

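The crop shows the middle comb with 6 teeth (about 11 mm) and the lowest with 7 (9.5 mm). The far one at y≈396 is therefore the 8 mm candidate. I take its exact pose from the near-nadir picture w1 and count its teeth.

```bash
cat >> h.py <<'E'
def goto(x,y,z,yaw):
    o=sensors.get_obs();M=R.from_euler('xyz',o['tcp_rot']).as_matrix()
    d=M.T@(np.array([x,y,z])-o['tool_pos']);sp=-np.degrees((yaw-o['tcp_rot'][2]+np.pi)%(2*np.pi)-np.pi)
    print('shift',d.round(1),'spin',round(sp,2))
def tab(im,W,z):
    h=cv2.cvtColor(im,cv2.COLOR_BGR2HSV);m=cv2.inRange(h,(5,150,60),(18,255,255))
    n,l,s,c=cv2.connectedComponentsWithStats(m)
    for i in range(1,n):
        if s[i,4]<30: continue
        v,u=np.where(l==i)
        P=np.array([atz('wrist',(a,b),z,W)[:2] for a,b in zip(u,v)])
        w,V=np.linalg.eigh(np.cov(P.T));d=V[:,1]*np.sign(V[1,1])
        print(c[i].round(1),s[i,4],'mean',P.mean(0).round(1),'len',np.sqrt(12*w[1]).round(1),np.sqrt(12*w[0]).round(1),'yaw',np.arctan2(-d[0],d[1]).round(3))
E
python3 - <<'E'
from h import *
im=cv2.imread('pics/w1.png');W=np.load('pics/w1.npy')
tab(im,W,77)
goto(522.8,395.9,120,np.pi/2+.16)
# comb c pitch: intensity along lines beside tab
c=np.array([522.8,395.9]);g=cv2.cvtColor(im,cv2.COLOR_BGR2GRAY).astype(np.float32)
for cc,yaw in((c,.16),((534.5,297),-.05)):
  ux=np.array([np.cos(yaw),np.sin(yaw)]);uy=np.array([-ux[1],ux[0]]);s=np.arange(-30,30,.5);ps=np.arange(6.5,13,.1)
  for off in(-19,-16,16,19):
    uv=proj('wrist',[[*(np.array(cc)+ux*off+uy*t),22] for t in s],W).astype(np.float32)
    v=cv2.remap(g,uv[:,:1].copy(),uv[:,1:].copy(),1).ravel();v=(v-v.mean())*np.hanning(len(s))
    print(off,ps[abs(np.exp(-2j*np.pi*s[None]/ps[:,None])@v).argmax()].round(1))
E
```

```text
[256.1 127.1] 276 mean [522.7 395.7] len 34.0 8.9 yaw 0.191
[266.2 211.2] 254 mean [534.3 300. ] len 39.4 9.1 yaw -0.047
[248.5 294.9] 64 mean [512.6 184.7] len 13.5 9.2 yaw -0.261
shift [172.5  -2.2  62. ] spin -9.26
-19 12.9
-16 11.1
16 8.3
19 8.0
-19 11.0
-16 11.1
16 10.8
19 10.9
```

Emit:
{"name": "arm_command", "arguments": {
  "increments": [0, 172.5, -2, 0, -10.9, 0, 172.5, -2, 20, -10.9, 0, 172.5, -2, 60, -10.9, 0, 172.5, -2, 60, -10.9, 0, 172.5, -2, 95, -10.9, 0, 172.5, -2, 115, -10.9, 0, 172.5, -2, 130, -10.9, 0, 172.5, -2, 130, -10.9, 0, 172.5, -2, 130, -10.9]
}}

```text
time: 5.42
tool_pos: [523.6, 397.2, 53.1]
tcp_rot: [3.14, -0.001, 1.76]
contact_force: [0.1, -0.1, 0.4]
grip_width: 91.7
```

Emit:
{"name": "arm_command", "arguments": {
  "increments": [1, 0, 0, 0, 0, 1, 0, 0, 0, 0, 1, 0, 0, 0, 0, 1, 0, 0, 0, 0, 1, 0, 0, 0, 0, 1, 0, 0, 0, 0, 1, 0, 0, 0, 0, 1, 0, 0, 0, 0]
}}

```text
time: 6.42
tool_pos: [522.6, 397.3, 51.7]
tcp_rot: [-3.142, -0.0, 1.761]
contact_force: [-0.0, 0.4, -0.5]
grip_width: 16.5
```

```bash
python3 - <<'E'
from h import *
im,W=wshot('w4')
print(sensors.get_obs()['moment'])
E
```

```text
6.42 [522.6 397.3  51.7] [-3.1416e+00 -1.0000e-04  1.7609e+00] [-0.   0.4 -0.5] 16.5
[-0.05790467  0.07258401 -0.04316069]
```

Emit:
{"name": "arm_command", "arguments": {
  "increments": [1, 0, 0, 0, 0, 1, 0, 0, 0, 0, 1, 0, 0, 0, 0]
}}

```text
time: 6.85
tool_pos: [522.5, 397.3, 51.6]
tcp_rot: [-3.141, 0.0, 1.761]
contact_force: [-0.4, -0.3, -1.5]
grip_width: 9.9
```

Emit:
{"name": "arm_command", "arguments": {
  "increments": [1, 0, 0, -30, 0, 1, 0, 0, -80, 0, 1, 0, 0, -110, 0, 1, 0, 0, -110, 0, 1, 0, 0, -110, 0, 1, 0, 0, -110, 0]
}}

```text
time: 7.6
tool_pos: [521.9, 396.9, 159.7]
tcp_rot: [-3.138, 0.001, 1.761]
contact_force: [0.3, 0.5, -1.7]
grip_width: 9.7
```

```bash
python3 - <<'E'
from h import *
im,W=wshot('w5')
o=sensors.get_obs();print(np.round(o['moment'],3))
goto(474.6,-191,162,np.pi/2+.017)
E
```

```text
7.6 [521.9 396.9 159.7] [-3.1384e+00  1.1000e-03  1.7609e+00] [ 0.3  0.5 -1.7] 9.7
[-0.088  0.023 -0.013]
shift [-568.4 -157.7   -1.1] spin 9.92
```

```bash
python3 - <<'E'
from h import *
im=cv2.imread('pics/w2.png');W=np.load('pics/w2.npy')
h=cv2.cvtColor(im,cv2.COLOR_BGR2HSV);S=h[...,1].astype(float)
from scipy.optimize import least_squares
E=[]
for r in range(80,205,2):
    # walk from spindle centre outward until sat>60
    c0=int(np.interp(r,[66,222],[239,244]))
    L=c0
    while S[r,L]<70: L-=1
    Rr=c0
    while S[r,Rr]<70: Rr+=1
    E.append((r,L+.5,Rr-.5))
E=np.array(E);print(E[::6])
# bisector plane: mean of tangent rays' closest approach to axis line at z=40
def res(p):
    x,yaw=p;out=[]
    ux=np.array([np.cos(yaw),np.sin(yaw),0]);
    for r,a,b in E:
        ds=[]
        for u in(a,b):
            o,d=ray('wrist',(u,r),W)
            rel=o-np.array([x,-191,40]);A=np.array([-np.sin(yaw),np.cos(yaw),0])
            n=np.cross(d,A);ds.append(rel@n/np.linalg.norm(n))
        out.append(ds)
    return np.array(out)
f=lambda p:res(p).sum(1)
s=least_squares(f,[475,.017],loss='soft_l1');print(s.x,np.std(f(s.x)),np.median(res(s.x),0))
E
```

```text
[[ 80.  220.5 255.5]
 [ 92.  221.5 258.5]
 [104.  225.5 259.5]
 [116.  222.5 256.5]
 [128.  226.5 260.5]
 [140.  223.5 260.5]
 [152.  225.5 259.5]
 [164.  227.5 261.5]
 [176.  224.5 260.5]
 [188.  226.5 261.5]
 [200.  226.5 261.5]]
[4.74277599e+02 2.09725885e-02] 3.1151193442801963 [-19.2773258   19.34189904]
```

Emit:
{"name": "arm_command", "arguments": {
  "increments": [1, -568.4, -158, 0, 9.8, 1, -568.4, -158, 0, 9.8, 1, -568.4, -158, 0, 9.8, 1, -568.4, -158, 0, 9.8, 1, -568.4, -158, 0, 9.8, 1, -568.4, -158, 0, 9.8, 1, -568.4, -158, 0, 9.8, 1, -568.4, -158, 0, 9.8, 1, -568.4, -158, 0, 9.8, 1, -568.4, -158, 0, 9.8, 1, -568.4, -158, 0, 9.8, 1, -568.4, -158, 30, 9.8, 1, -568.4, -158, 58, 9.8, 1, -568.4, -158, 62, 9.8, 1, -568.4, -158, 62, 9.8, 1, -568.4, -158, 62, 9.8]
}}

```text
time: 9.65
tool_pos: [475.6, -190.7, 100.8]
tcp_rot: [3.14, 0.001, 1.59]
contact_force: [0.3, 0.0, -1.1]
grip_width: 9.9
```

```bash
python3 - <<'E'
from h import *
im,W=wshot('w6'); side=imaging.capture('side')
o=sensors.get_obs();print(np.round(o['moment'],3),np.round(o['joint_positions'],2))
goto(474.3,-191,97,np.pi/2+.019)
cv2.imwrite('pics/w6b.png',np.hstack([cv2.resize(im[100:330,140:380],None,fx=2,fy=2),cv2.resize(side[110:225,280:400],None,fx=2.6,fy=4)]))
E
```

```text
9.65 [ 475.6 -190.7  100.8] [3.1398e+00 9.0000e-04 1.5904e+00] [ 0.3  0.  -1.1] 9.9
[-0.065  0.103  0.001] [-0.53  0.46  1.73  0.    0.95 -0.55]
shift [-0.2 -1.2  3.7] spin 0.02
```

View pics/w6b.png

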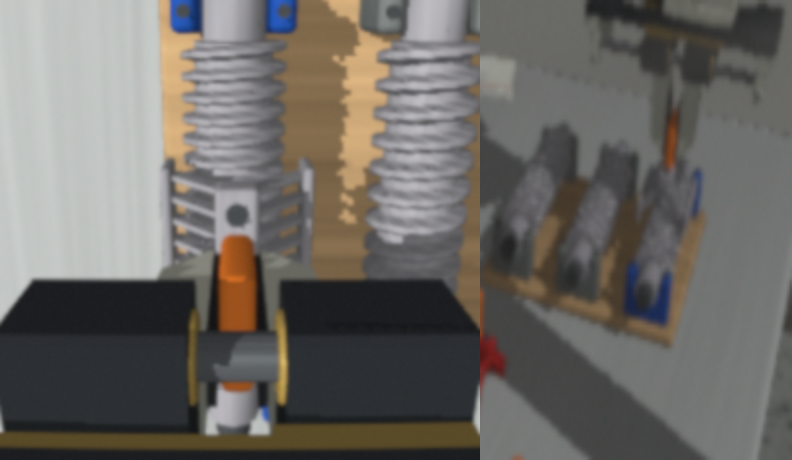

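The crop shows the gripped comb upright and centred over the front spindle, rails at (168,230) and (307,230) with the spindle axis at about x=235. Descending gently.

Emit:
{"name": "arm_command", "arguments": {
  "increments": [1, 0, -1, 5, 0, 1, 0, -1, 9, 0, 1, 0, -1, 11, 0, 1, 0, -1, 12, 0, 1, 0, -1, 12.5, 0, 1, 0, -1, 12.5, 0]
}}

```text
time: 10.5
tool_pos: [474.0, -190.7, 87.3]
tcp_rot: [3.141, 0.0, 1.59]
contact_force: [0.6, 0.6, -1.3]
grip_width: 9.8
```

Emit:
{"name": "arm_command", "arguments": {
  "increments": [1, 0, 0, 0.5, 0, 1, 0, 0, 1, 0, 1, 0, 0, 1, 0]
}}

```text
time: 10.88
tool_pos: [474.1, -190.9, 86.3]
tcp_rot: [3.141, 0.0, 1.59]
contact_force: [0.9, -1.4, -1.2]
grip_width: 9.8
```

Emit:
{"name": "arm_command", "arguments": {
  "increments": [1, 0, 0, 0.5, 0, 1, 0, 0, 1, 0, 1, 0, 0, 1, 0]
}}

```text
time: 11.25
tool_pos: [474.1, -190.9, 85.3]
tcp_rot: [3.141, 0.0, 1.59]
contact_force: [1.3, -3.2, -0.5]
grip_width: 10.3
```

Emit:
{"name": "arm_command", "arguments": {
  "increments": [1, 0, 0, 0.4, 0, 1, 0, 0, 0.8, 0, 1, 0, 0, 0.8, 0]
}}

```text
time: 11.62
tool_pos: [474.1, -190.9, 84.5]
tcp_rot: [3.141, 0.0, 1.59]
contact_force: [0.7, -3.5, 0.7]
grip_width: 9.8
```

The flank is pushing the comb toward -y, so I ease it that way.

Emit:
{"name": "arm_command", "arguments": {
  "increments": [1, -0.5, 0, 0, 0, 1, -1, 0, 0, 0, 1, -1, 0, 0, 0, 1, -1, 0, 0, 0]
}}

```text
time: 12.12
tool_pos: [473.6, -191.2, 84.1]
tcp_rot: [-3.141, -0.001, 1.59]
contact_force: [-0.1, -1.0, -2.0]
grip_width: 9.8
```

Emit:
{"name": "arm_command", "arguments": {
  "increments": [1, 0, 0, 0.4, 0, 1, 0, 0, 0.8, 0, 1, 0, 0, 0.8, 0]
}}

```text
time: 12.5
tool_pos: [473.8, -191.6, 83.5]
tcp_rot: [-3.141, -0.0, 1.59]
contact_force: [-1.0, -0.9, -0.9]
grip_width: 9.7
```

Emit:
{"name": "arm_command", "arguments": {
  "increments": [1, 0, 0, 0.5, 0, 1, 0, 0, 1, 0, 1, 0, 0, 1, 0]
}}

```text
time: 12.88
tool_pos: [473.9, -191.7, 82.5]
tcp_rot: [-3.142, -0.0, 1.59]
contact_force: [0.0, 0.4, -1.2]
grip_width: 9.6
```

Emit:
{"name": "arm_command", "arguments": {
  "increments": [1, 0, 0, 0.5, 0, 1, 0, 0, 0.8, 0, 1, 0, 0, 0.8, 0]
}}

```text
time: 13.25
tool_pos: [473.9, -191.7, 81.8]
tcp_rot: [-3.142, -0.0, 1.59]
contact_force: [-0.3, -0.1, -0.3]
grip_width: 9.6
```

Emit:
{"name": "arm_command", "arguments": {
  "increments": [1, 0, 0, 0.5, 0, 1, 0, 0, 1, 0, 1, 0, 0, 1, 0]
}}

```text
time: 13.62
tool_pos: [473.9, -191.7, 80.7]
tcp_rot: [-3.142, -0.0, 1.59]
contact_force: [-0.2, -0.1, -0.9]
grip_width: 9.8
```

Emit:
{"name": "arm_command", "arguments": {
  "increments": [1, 0, 0, 0.4, 0, 1, 0, 0, 0.8, 0, 1, 0, 0, 0.8, 0]
}}

```text
time: 14.0
tool_pos: [474.1, -191.7, 80.0]
tcp_rot: [3.141, -0.0, 1.59]
contact_force: [1.0, -0.4, -1.5]
grip_width: 9.8
```

Emit:
{"name": "arm_command", "arguments": {
  "increments": [1, 0, 0, 0.3, 0, 1, 0, 0, 0.6, 0, 1, 0, 0, 0.6, 0]
}}

```text
time: 14.38
tool_pos: [474.3, -191.8, 79.6]
tcp_rot: [3.141, 0.0, 1.59]
contact_force: [1.0, 0.3, 1.7]
grip_width: 10.1
```

Emit:
{"name": "arm_command", "arguments": {
  "increments": [1, 0, 0, 0.3, 0, 1, 0, 0, 0.6, 0, 1, 0, 0, 0.6, 0]
}}

```text
time: 14.75
tool_pos: [474.3, -191.8, 79.6]
tcp_rot: [3.14, 0.001, 1.59]
contact_force: [0.4, 0.2, 7.1]
grip_width: 10.1
```

Stopped at TCP z 79.6, which matches the home height (47.6 + 32), at a light 7 N. Unload, release, rise.

Emit:
{"name": "arm_command", "arguments": {
  "increments": [1, 0, 0, -0.7, 0, 1, 0, 0, -0.7, 0, 0.5, 0, 0, -0.7, 0, 0.5, 0, 0, -0.7, 0, 0.5, 0, 0, -0.7, 0, 0.5, 0, 0, -0.7, 0, 0.5, 0, 0, -0.7, 0, 0.5, 0, 0, -0.7, 0, 0.5, 0, 0, -20, 0, 0.5, 0, 0, -60, 0, 0.5, -50, 0, -100, 0, 0.5, -50, 0, -100, 0, 0.5, -50, 0, -100, 0, 0.5, -50, 0, -100, 0]
}}

```text
time: 16.5
tool_pos: [474.2, -240.5, 177.5]
tcp_rot: [-3.139, -0.002, 1.591]
contact_force: [0.2, 0.3, 0.1]
grip_width: 45.8
```

```bash
python3 - <<'E'
from h import *
im,W=wshot('w7'); sc=imaging.capture('scene'); sd=imaging.capture('side')
tab(im,W,105.5)
print(proj('wrist',[[473.9,-193.3,106]],W))
A=cv2.resize(im[40:290,170:340],(400,590)); B=cv2.resize(sd[120:240,270:400],(390,360));C=cv2.resize(sd[210:350,190:330],(390,230))
cv2.imwrite('pics/w7b.png',np.hstack([A,np.vstack([B,C])]))
E
```

```text
16.5 [ 474.2 -240.5  177.5] [-3.1394e+00 -1.9000e-03  1.5905e+00] [0.2 0.3 0.1] 45.8
[259.8 149.2] 463 mean [ 474.5 -192.5] len 35.1 8.7 yaw 0.022
[[259.10502741 150.36451391]]
```

View pics/w7b.png

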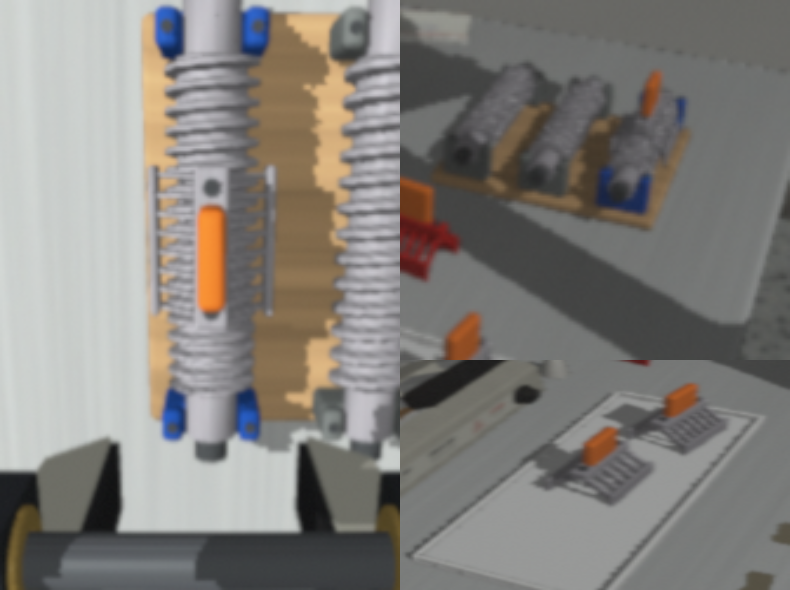

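The picture shows the comb upright and square on the front spindle (tab at (211,258)), teeth in the thread, gripper clear. The other two combs stand on the tray. Handing in.

```bash
python3 -c "
from h import *
print(ticket.close_job(), sensors.get_obs()['time'])"
```

```text
the job is handed in; nothing more can be done
the job is handed in; nothing more can be done
```

The front spindle's thread has an 8 mm pitch. The comb with the finest teeth dropped fully home on it and is now standing there upright and released. I handed the job in at about 16.5 s, with every force reading on the spindle at 7 N or below (readings come only at the end of each move).

- **How it was found:** The wrist pictures already pointed to 8 mm for the front spindle and for the comb farthest left on the tray, so I tried that comb first. I eased it about 1 mm along the thread and it sank 7 mm below ridge height, stopping at exactly the home height. It fitted first time, so I did not try the other two combs; by their teeth they are about 9.5 and 11 mm.
- **Last check:** After I let go, the comb's tab was within about 1 mm of where it should be, square to the spindle and at the right size for home height. The other two combs were standing untouched on the tray, and the gripper was clear of everything. I did not look again at the timer, nozzle or ring cutter, but nothing was moved near them.
- **Disagreements:**
  - The picture-based pitches came out about 4% low (roughly 7.65, 9.1 and 10.6 mm), though it was still clear which spindle was which.
  - One side of the chosen comb gave no usable tooth reading. The drop to home height settled that.

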